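# Close and clamp the board-test fixture

### The job

Get the circuit-board test fixture ready for a test: gently push its raised lid over and down until it lies on the board, then push the upright handle of its toggle clamp over, away from the lid, and down until it lies flat against its stop and the clamp holds the lid shut. Only push, with the fingers and not hard; do not pinch or lift anything. Leave the board in its nest and the other things on the bench where they are.

Things in the scene. Friction and masses are not known exactly. Their poses are not given: they have to be found in the camera images.
- fixture: Circuit-board test fixture fixed to the bench: black housing, aluminium top plate 200 x 280 mm, 70 mm above the bench. Origin: on the bench under the middle of the board. z up; x along the lid's hinge; +y towards the hinge (housing ends at y = +120 mm), -y towards the toggle clamp (ends at -160 mm), which sits mid-width (x = 0) on a riser 50 mm wide, y = -89 to -155 mm.
- lid (a joint): Lid angle, rad: 0 = closed home, 1.57 = upright, more = leaning back over the hinge side. Starts at 1.70 to 2.08. The hinge is stiff (1 to 6 N at 115 mm moves it): the lid stays where it is left. Below about 0.06 its four pins bear on the sprung board; pushed down and let go it rests slightly raised, at 0.01 to 0.06, until the clamp takes it home.
- lid_hinge (a point): Middle of the lid's hinge axis, 103 mm above the bench, at y = +100 mm of the fixture. The lid is a dark frame 168 mm wide (along the hinge) with a clear window; it reaches 170 mm from the axis and is 10 mm thick, centred on the axis.
- lid_face (a point): Point on the lid's outer face (upper face when closed), 115 mm from the hinge axis, mid-width. Frame: with the lid closed it is parallel to the fixture's; z = outward normal of that face (when the lid stands open it looks away from the board, to the hinge side), -y = from the hinge to the free edge.
- clamp_arm (a joint): Toggle clamp's hold-down arm, rad: under 0.06 = down, clamping; about 1.50 = raised (start). Pivot at y = -105 mm of the fixture, 115 mm above the bench; it reaches 66 mm towards the hinge, its rubber-footed spindle landing on the steel plate at the lid's free edge. Raised, it stands up to 185 mm above the bench just past the lid's edge. Moved only by the handle.
- clamp_grip (a point): On the centre line of the clamp handle's black rubber grip, 30 mm from its free end and 98 mm from its pin. Grip 84 mm long, 20 mm wide (x), 15 mm thick (z). Frame parallel to the fixture's when the handle lies flat (clamped): -y = to the free end, z = the face to push, then looking up. At the start the handle stands 72 deg up from flat, that face looking to the hinge side.
- nest (a joint): How far the sprung nest plate under the board is pressed down, m: 0 = up (start), 0.005 = bottom; about 0.0038 when the clamp holds the lid home. 4 N starts it, 15 N takes it there.
- board: Green circuit board 100 x 80 x 2.4 mm, loose in its nest (a rim 5 mm high all round). Origin: centre of its underside, 78 mm above the bench at the start. Only the lid should touch it.
- spare_board: Second green circuit board, 100 x 80 x 2.4 mm, lying on the bench beyond the fixture; bystander. Origin: centre of its underside.
- screwdriver: Screwdriver about 170 mm long with a black handle, lying on the bench to the left, nearer the robot than the fixture; bystander. Origin under its shaft line, on the bench.
- flux_bottle: White bottle, 44 mm wide and 105 mm tall, standing on the bench to the left or right of the fixture; bystander. Origin: centre of its underside.
- tape_roll: Roll of amber tape lying flat on the bench, 72 mm wide, 19 mm high, to the left or right of the fixture; bystander. Origin: centre of its underside.
- clamp_pin (a point): Pin joining handle and clamp arm, the point the handle turns about (it shifts up to 30 mm meanwhile). Push the handle over, away from the lid, and down: 2 to 5 N at the grip. It passes centre 8 deg before flat, then locks; let go earlier it stays short and does not clamp. Flat, the grip's centre is 140 mm above the bench at y = -195 mm of the fixture.
There are look-alikes about, which are no part of the job. Leave any blue, orange or purple look-alike of the board alone.

How it is judged:
On the way, in this order (a step that is already met when the one before it is completed fails the run):
1. the lid has been pushed over and lies on the board, the clamp still open (value of joint lid below 0.1 rad and value of joint clamp_arm above 0.9 rad), for 0.2 s.
2. the clamp handle has been pushed down past centre and the clamp holds the lid home (angle between clamp_grip's own z axis and vertical below 0.08 rad and value of joint clamp_arm below 0.08 rad and value of joint lid below 0.012 rad and value of joint nest above 0.0032 m), for 0.2 s.
At the end, for the whole second after the job is handed in: Clamp handle flat (within 0.08 rad) and clamp arm down (within 0.08 rad); lid home (within 0.012 rad) with the nest pressed down at least 3.2 mm; board still in its nest (6 mm); spare board, screwdriver, bottle and tape roll within 20 mm of where they were (all of step 2 and x of board in the frame of fixture between -0.006 and 0.006 m and y of board in the frame of fixture between -0.006 and 0.006 m and z of board in the frame of fixture below 0.077 m and linear speed of board below 0.02 m/s and distance of each of spare_board, screwdriver, flux_bottle, tape_roll from where it was at the start of the episode below 0.02 m); the robot touches nothing.
It fails at once if pushed or squeezed with more than 35 N (contact force between the fingers and anything else above 35 N).
It fails at once if the lid was slammed (faster than 3 rad/s) (velocity of joint lid below -3 rad/s).
It fails at once if the board was lifted or knocked out of its nest (z of board in the frame of fixture above 0.09 m or not (x of board in the frame of fixture between -0.006 and 0.006 m and y of board in the frame of fixture between -0.006 and 0.006 m)).
It fails at once if a bystander on the bench was moved or lifted (distance of any of spare_board, screwdriver, flux_bottle, tape_roll from where it was at the start of the episode above 0.02 m).
It also fails if it takes over 48 s, if anything falls off the work surface, if the arm or the gripper's body presses on something with over 40 N, if the wrist force passes 120 N, or if a joint passes its speed limit or range.

### The arm

A 6-joint arm with a two-finger parallel gripper is mounted at the origin on the work surface. World frame = base frame: x ahead of the robot, y to its left, z up, the work surface at z = 0. Lengths are in m, angles in rad, forces in N, time in s.
With the tool pointing down it reaches from about 0.25 to 0.725 m from the base axis. Payload 4 kg.
Tool frame: the origin (TCP) lies midway between the tips of the shut fingers; the grasp point (between the pads) lies bot.pinch_z behind it (bot.pinch_z is the distance from the TCP to the grasp point, in m); z points along the fingers, y is the direction in which the jaws open and shut (so a half turn about z gives the same grasp; the last joint's range is limited). The gripper opens to 85 mm and grips with 20 to 120 N. Pads are 22 mm wide; open, the fingers measure 114 mm over their backs; the gripper's body (76 mm by 85 mm) begins 54 mm behind the grasp point. The pads swing forward as they close: fully open they stand 13 mm farther back than shut.
Start: joints at [1.304, 0.241, 0.005, 1.335, 0, 1.571], TCP at [0.132, 0.482, 0.231] pointing down, gripper open.
Joint ranges: [-2.72, 2.72], [-1.05, 1.87], [-1.09, 1.28], [-1.99, 2.15], [-1.42, 1.44], [-3.14, 3.14]. Speed limits (rad/s): [2.79, 2.79, 3.14, 3.14, 3.14, 3.14].

### API

Orientations are given as a unit quaternion [x, y, z, w].
In Python, from workcell import bot gives the robot as it stands. The module is installed in compiled form; this text tells all that it offers.
- The arm moves only by the tool move_arm, never from a script. Its argument "series" is a list that holds one entry, the list of rows, each a list of 7 numbers: the shift along the world's x, y, z in cm, then the turn, a rotation vector about the world's x, y, z in degrees, then the opening, from 0 (shut) to 1 (fully open). A call has exactly 5 rows; each row shifts and turns the pose as measured when the row begins; what a row does not reach is not made up. A row lasts 1/10 s, in which the tool goes at most 50 mm and 8.59 degrees, less where a joint would pass 70% of its speed; a pose out of reach is approached as far as the arm can. A call with a gripper value outside its range is refused whole. The fingers move at their own pace and stop on an object; the grip force is fixed at half the most. Time passes only in rows, so rows that do not move let the fingers close, or fill a call up. It gives the time, the measured TCP pose, the force and the opening at its end, in the units of the state.
- bot.get_obs(): the state, without advancing time (a new reading comes with each control period).
- bot.camera(name): name is "scene" or "top"; returns (picture, depth): 420x560x3 uint8, red, green, blue; 420x560 float32, m along the optical axis (not along the pixel's ray), 0 where there is no reading.
- bot.camera_info(name): a dict with "vfov" (degrees; the focal length in pixels is half the picture's height over the tangent of half this angle, whatever the lens; pixels are square), "cx", "cy" (the principal point, pixels), "cam_to_world" (4x4, takes a point from camera to world coordinates). Camera axes: x right, y down, z forward; pixel columns grow to the right and rows downward; lengths in m; the calibration is good to about 2 mm. A picture is of the moment at which its call begins. camera_info takes no time and is no camera call.
- bot.job_done(): hands the job in, once; it reports no verdict.
Trained networks look in the newest picture that a camera, given by its name, has taken for a name from the list of things; names that differ only in an ending like _2 or _b are one class to them, and where a whole thing is asked for, a point or a joint stands for the part that bears it (a point fixed in the world has none). Each returns a list of dicts, best first, with "confidence" (0 to 1); they miss things now and then, are a little off and sometimes report something else, mostly with a low value. They report only what shows in the picture. A call takes as long as a camera call. They do not tell look-alikes from the thing itself.
- bot.find_in(camera, target): "at" ([x, y, z] in m, in world coordinates, good to about 4 mm: the middle of the surface that is visible of it).
The state is a dict: "clock": time; "joint_pos": joint angles; "joint_vel": joint speeds; "tau": joint torques, N m; "eef_pos": TCP position; "tool_rot": TCP orientation; "ft_force": force on the tool from outside, world axes, zero at the start; "ft_torque": the same for the moment, N m; "grip_width": finger opening in m.
Only numpy, scipy, OpenCV 4.12 (cv2) and the standard library are available. Lean on these libraries where they do the work, as an engineer would, in place of code of your own. Each camera call takes 0.05 s, during which the arm holds its last target.

## Working session

There is one attempt and no reset: what is moved stays moved. The work goes in short steps, Python scripts to look and compute and a tool call to move; the robot and the scene stay as the last step left them, time stands still between calls to the robot, and variables do not carry over. Pictures are saved under pics/ and viewed, and the job is handed in when it is done.

Besides the shell and the picture viewer there is one more tool, called after "Request:" by a JSON object that holds its "fn" and its "kwargs". move_arm: Moves the arm, as the interface text tells. Its arguments: {"type":"object","properties":{"series":{"type":"array","items":{"type":"array","items":{"type":"array","items":{"type":"number"}}}}},"required":["series"]}

```bash
mkdir -p pics
cat > h.py <<'E'
import numpy as np, cv2
from workcell import bot
def snap(cam,name):
    p,d=bot.camera(cam); cv2.imwrite(f'pics/{name}.png',cv2.cvtColor(p,cv2.COLOR_RGB2BGR)); np.save(f'pics/{name}_d.npy',d); return p,d
def pw(cam,u,v,z):
    i=bot.camera_info(cam); f=210/np.tan(np.radians(i['vfov'])/2)
    c=np.array([(u-i['cx'])/f*z,(v-i['cy'])/f*z,z,1]); return (np.array(i['cam_to_world'])@c)[:3]
def cloud(cam,d):
    i=bot.camera_info(cam); f=210/np.tan(np.radians(i['vfov'])/2)
    v,u=np.mgrid[:d.shape[0],:d.shape[1]]
    P=np.stack([(u-i['cx'])/f*d,(v-i['cy'])/f*d,d],-1); M=np.array(i['cam_to_world'])
    W=P@M[:3,:3].T+M[:3,3]; W[d==0]=np.nan; return W
E
python3 - <<'E'
from h import *
np.set_printoptions(precision=4,suppress=True)
for c in('scene','top'):
    snap(c,c+'0')
    print(bot.camera_info(c))
    for t in ['fixture','lid_hinge','lid_face','clamp_grip','clamp_pin','board','flux_bottle','tape_roll','screwdriver','spare_board']:
        try: print(c,t,[(np.round(x['at'],3),round(x['confidence'],2)) for x in bot.find_in(c,t)])
        except Exception as e: print(t,e)
print(bot.get_obs())
E
```

```text
{'vfov': 49.55617308990683, 'cx': 278.2455150451088, 'cy': 206.9659971938962, 'cam_to_world': array([[-0.3218,  0.4863, -0.8124,  1.4311],
       [ 0.9468,  0.1585, -0.2802,  0.3124],
       [-0.0075, -0.8593, -0.5114,  0.6795],
       [ 0.    ,  0.    ,  0.    ,  1.    ]])}
scene fixture [(array([0.59 , 0.122, 0.074]), 0.69)]
scene lid_hinge [(array([0.516, 0.216, 0.189]), 0.9), (array([0.565, 0.446, 0.059]), 0.33)]
scene lid_face [(array([0.52 , 0.213, 0.188]), 0.64)]
scene clamp_grip [(array([ 0.604, -0.049,  0.198]), 0.61)]
scene clamp_pin [(array([ 0.602, -0.043,  0.199]), 0.65)]
scene board [(array([0.531, 0.33 , 0.005]), 0.97), (array([0.694, 0.326, 0.004]), 0.97), (array([0.547, 0.083, 0.085]), 0.7), (array([ 0.519, -0.192, -0.   ]), 0.66)]
scene flux_bottle [(array([0.564, 0.448, 0.056]), 0.96)]
scene tape_roll [(array([ 0.507, -0.435,  0.015]), 0.84)]
scene screwdriver [(array([0.324, 0.242, 0.016]), 0.46)]
scene spare_board [(array([ 0.794, -0.033,  0.005]), 0.94)]
{'vfov': 44.711591728372, 'cx': 273.4037610583014, 'cy': 210.90222462165278, 'cam_to_world': array([[ 0.0229,
[... 676 characters left out ...]
0.076]), 0.58)]
top tape_roll []
top screwdriver [(array([0.328, 0.216, 0.023]), 0.69)]
top spare_board [(array([ 0.792, -0.036,  0.005]), 0.57), (array([ 0.589, -0.044,  0.181]), 0.55), (array([0.544, 0.443, 0.07 ]), 0.39)]
{'clock': 1.1, 'joint_pos': array([ 1.304 ,  0.2406,  0.005 ,  1.3352, -0.    ,  1.5708]), 'joint_vel': array([-0.0003, -0.0019,  0.0002, -0.0019, -0.0009,  0.0003]), 'tau': array([  0.0001, -37.2222,  25.2695,   0.0013,   0.0002,   0.    ]), 'eef_pos': array([0.1318, 0.4823, 0.2313]), 'tool_rot': array([ 0.133 ,  0.9911, -0.    ,  0.    ]), 'ft_force': array([-0.1217,  0.5196,  0.1346]), 'ft_torque': array([-0.0351,  0.0282, -0.0115]), 'grip_width': 0.08529102966393975}
```

View pics/scene0.png

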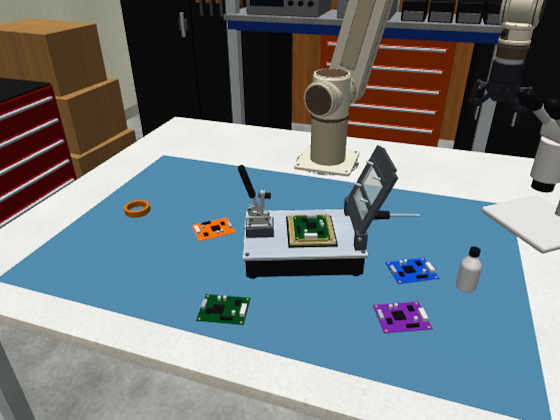

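View pics/top0.png

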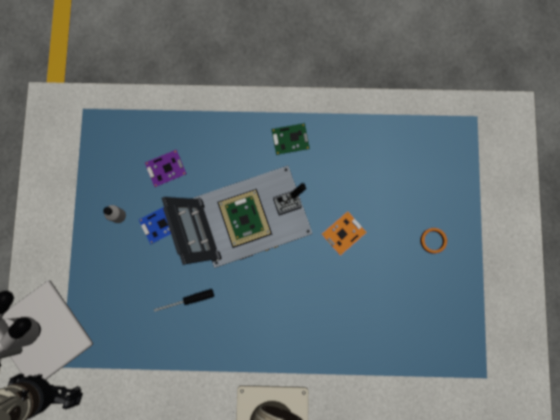

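The scene picture shows the fixture at (305,240) with its lid raised on the right (375,190). The clamp handle is at (248,182), on the left. In the top picture the lid is at (190,230) and the handle at (297,192). The only lid and handle are those on the fixture. The board look-alikes are orange (343,232), blue (155,225) and purple (165,168), plus the green spare board (290,138). I'll measure the pose next.

Run:
```python
from h import *
np.set_printoptions(precision=4,suppress=True)
a=[]
for c in('top','scene'):
    W=cloud(c,np.load(f'pics/{c}0_d.npy'))
    m=(abs(W[...,2]-0.07)<0.005)&(W[...,0]>.35)&(W[...,0]<.75)&(abs(W[...,1]-.1)<.25)
    n,l,st,ce=cv2.connectedComponentsWithStats(m.astype(np.uint8)); k=1+np.argmax(st[1:,4]); mm=l==k
    P=W[mm]; print(c,len(P),P[:,2].mean())
    r=cv2.minAreaRect((P[:,:2]*1000).astype(np.float32)); print(r, cv2.boxPoints(r))
    a.append(P)
p=cv2.imread('pics/top0.png'); cv2.imwrite('pics/top0c.png',cv2.resize(p[150:280,130:330],None,fx=4,fy=4,interpolation=cv2.INTER_CUBIC))
p=cv2.imread('pics/scene0.png'); cv2.imwrite('pics/scene0c.png',cv2.resize(p[130:290,220:420],None,fx=4,fy=3.7,interpolation=cv2.INTER_CUBIC))
```

```text
top 4279 0.07002767510914314
((553.333984375, 64.91993713378906), (200.74661254882812, 279.8500061035156), 20.45180892944336) [[ 410.3951  160.9526]
 [ 508.1801 -101.2575]
 [ 696.2729  -31.1127]
 [ 598.4879  231.0974]]
scene 3295 0.07055550144594483
((551.2114868164062, 68.58456420898438), (208.42156982421875, 279.8489074707031), 20.986141204833984) [[403.8004 161.9052]
 [504.0262 -99.3806]
 [698.6226 -24.736 ]
 [598.3969 236.5497]]
```

View pics/scene0c.png

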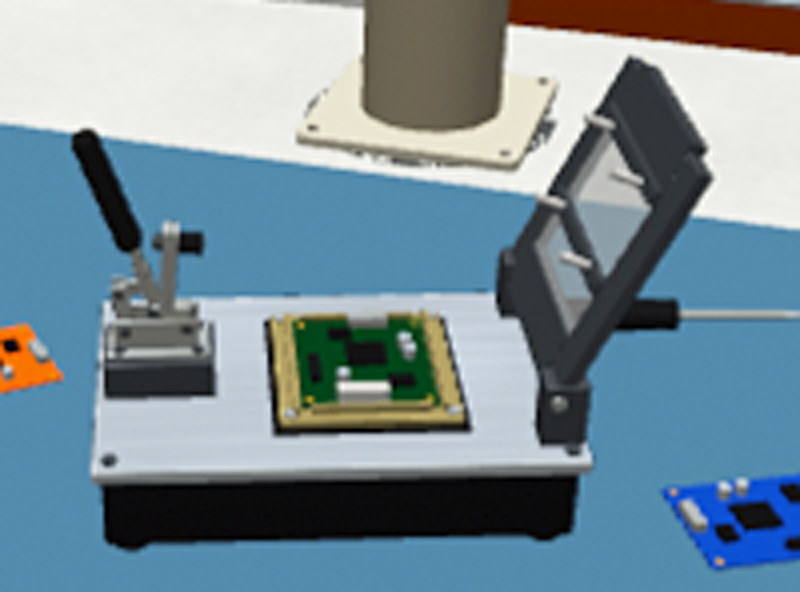

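View pics/top0c.png

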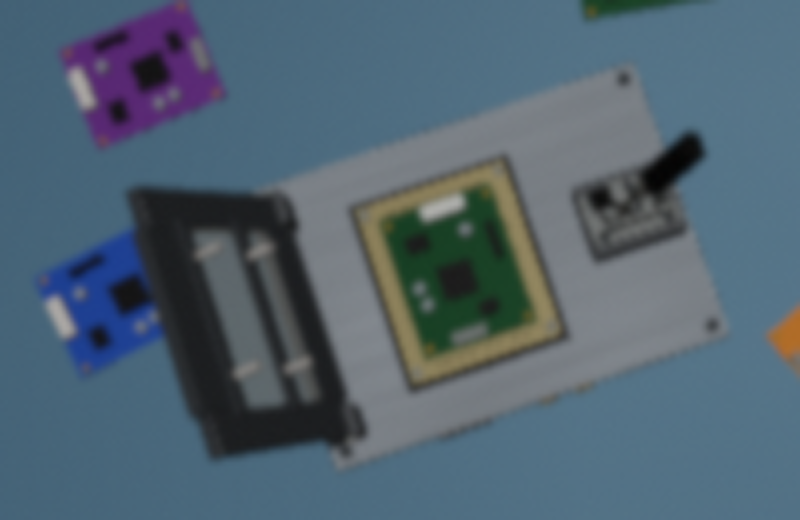

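```bash
cat >> h.py <<'E'
YAW=np.radians(20.45); O=np.array([.5463,.0837,0]); 
R=np.array([[np.cos(YAW),-np.sin(YAW),0],[np.sin(YAW),np.cos(YAW),0],[0,0,1]])
def tof(p): return (np.asarray(p)-O)@R
def tow(p): return O+R@np.asarray(p,float)
E
python3 - <<'E'
from h import *
np.set_printoptions(precision=4,suppress=True)
print('pinch',bot.pinch_z)
for c in('top','scene'):
    W=cloud(c,np.load(f'pics/{c}0_d.npy')); F=(W-O)@R; F=F[~np.isnan(F[...,0])]
    L=F[(abs(F[:,0])<.1)&(F[:,1]>.08)&(F[:,1]<.3)&(F[:,2]>.14)&(F[:,2]<.32)]
    q=L[:,1:]-[.1,.103]; print(c,'lid n',len(L),'x',np.percentile(L[:,0],[1,99]),'r max',np.percentile(np.hypot(*q.T),[50,98]))
    l=cv2.fitLine(L[:,1:].astype(np.float32),cv2.DIST_HUBER,0,.01,.01).ravel(); print('line',l,'ang',np.pi-np.arctan2(abs(l[1]),abs(l[0])), 'polar med',np.median(np.pi-np.arctan2(q[:,1],q[:,0])), 'top',np.percentile(L[:,2],99), 'ymax',np.percentile(L[:,1],99))
    H=F[(abs(F[:,0])<.05)&(F[:,1]<-.08)&(F[:,1]>-.25)&(F[:,2]>.12)&(F[:,2]<.32)]
    for z in np.arange(.12,.28,.015):
        s=H[abs(H[:,2]-z)<.0075]
        if len(s): print(c,'handle z',round(z,3),len(s),'x',s[:,0].min(),s[:,0].max(),'y',s[:,1].min(),s[:,1].max())
E
```

```text
pinch 0.0187
top lid n 2087 x [-0.0834  0.0815] r max [0.1191 0.1711]
line [0.3983 0.9172 0.1451 0.2198] ang 1.9804724 polar med 1.9362576708438217 top 0.2619842951327299 ymax 0.1703311476021378
top handle z 0.12 33 x -0.01261134199989306 0.010383340266214776 y -0.14564629993430553 -0.09847477943743103
top handle z 0.135 13 x -0.009643129450628611 -0.0009980096972128012 y -0.14741106618530522 -0.11303056335862594
top handle z 0.15 12 x -0.007473038804850671 0.00428878131361247 y -0.14385787767001273 -0.11299858640940705
top handle z 0.165 17 x -0.008833992139546179 0.0019595095528422346 y -0.13349058463779034 -0.09448651169132358
top handle z 0.18 72 x -0.010438573406705036 0.007528910147022815 y -0.13812186990898187 -0.09327590043337518
top handle z 0.195 22 x -0.009940252699554246 0.007858010792102365 y -0.14539070802237664 -0.13295251944555864
top handle z 0.21 22 x -0.010113936592174544 0.0070031561989013 y -0.149735134110628 -0.1372778060927731
top handle z 0.225 22 x -0.010027186772522933 0.007557795285566093 y -0.15184388927015322 -0.14352762617503814
top handle z 0.24 49 x -0
[... 797 characters left out ...]
1200396 -0.09107612486137867
scene handle z 0.18 101 x -0.006702303079652495 0.010132511290653729 y -0.1428335332755582 -0.09082615652965899
scene handle z 0.195 46 x -0.0067561716924975646 0.01063449629952998 y -0.1489135669973064 -0.12909377400519423
scene handle z 0.21 45 x -0.005648734407106447 0.010569657931002814 y -0.15267152517384056 -0.1331238410499574
scene handle z 0.225 48 x -0.007325651902184009 0.011703872698532188 y -0.15851995212212985 -0.13914041198599653
scene handle z 0.24 56 x -0.0035395440648049678 0.011155721195715323 y -0.16041211906705746 -0.14294575376110305
scene handle z 0.255 6 x -0.004094093228123041 0.004783020870685565 y -0.15554175513938007 -0.1512675617586943
```

Request:
{"fn": "move_arm", "kwargs": {"series": [[[3.4,-2.0,0.5,0,0,-5.4,0],[3.4,-2.0,0.5,0,0,-5.4,0],[3.4,-2.0,0.5,0,0,-5.4,0],[3.4,-2.0,0,0,0,-5.4,0],[3.4,-2.0,0,0,0,-5.4,0]]]}}

```text
clock: 1.6
eef_pos: [0.3027, 0.3818, 0.2467]
tool_rot: [0.363, 0.932, 0.001, -0.0]
ft_force: [0.6, 0.9, 0.2]
grip_width: 0.0125
```

Request:
{"fn": "move_arm", "kwargs": {"series": [[[3.4,-2.0,0,0,0,-5.4,0],[3.4,-2.0,0,0,0,-5.4,0],[3.4,-2.0,0,0,0,-5.4,0],[3.4,-2.0,0,0,0,-5.4,0],[1.7,-1.0,0,0,0,-5.4,0]]]}}

```text
clock: 2.1
eef_pos: [0.4636, 0.286, 0.2473]
tool_rot: [0.58, 0.814, 0.002, 0.001]
ft_force: [0.1, 0.0, -0.2]
grip_width: -0.0001
```

```bash
cat >> h.py <<'E'
def st():
    o=bot.get_obs(); from scipy.spatial.transform import Rotation as Ro
    T=Ro.from_quat(o['tool_rot']).as_matrix()
    print('t',round(o['clock'],2),'F',np.round(tof(o['eef_pos']),4),'zax',np.round(T[:,2],3),'yang',round(float(np.degrees(np.arctan2(T[1,1],T[0,1]))),1),'force_f',np.round(o['ft_force']@R,2),'g',round(o['grip_width'],4), 'world',np.round(o['eef_pos'],4))
E
python3 -c "
from h import *
st(); snap('scene','s1')"
```

```text
t 2.1 F [-0.0068  0.2184  0.2473] zax [ 0.004  0.003 -1.   ] yang 19.1 force_f [ 0.08 -0.01 -0.17] g -0.0001 world [0.4636 0.286  0.2473]
```

View pics/s1.png

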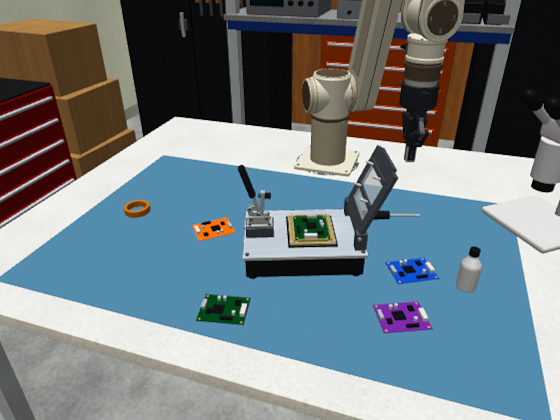

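The picture shows the shut fingers at (411,155), behind the lid's back face at (385,165). Nothing is in contact yet.

Request:
{"fn": "move_arm", "kwargs": {"series": [[[0.7,0.2,-2.0,0,0,1.3,0],[0.35,-0.95,0,0,0,0,0],[0.35,-0.95,0,0,0,0,0],[0.35,-0.95,0,0,0,0,0],[0.35,-0.95,0,0,0,0,0]]]}}

```text
clock: 2.65
eef_pos: [0.4872, 0.2485, 0.2291]
tool_rot: [0.572, 0.82, 0.005, -0.0]
ft_force: [-3.0, 5.1, 4.1]
grip_width: 0.0
```

Request:
{"fn": "move_arm", "kwargs": {"series": [[[0.35,-0.95,0,0,0,0,0],[0.35,-0.95,0,0,0,0,0],[0.35,-0.95,0,0,0,0,0],[0.35,-0.95,0,0,0,0,0],[0.35,-0.95,0,0,0,0,0]]]}}

```text
clock: 3.15
eef_pos: [0.5059, 0.2006, 0.2345]
tool_rot: [0.57, 0.821, 0.01, 0.0]
ft_force: [-1.0, 2.8, 2.4]
grip_width: 0.0003
```

```bash
python3 -c "
from h import *
st(); snap('scene','s2')"
```

```text
t 3.15 F [0.003  0.1237 0.2345] zax [ 0.012  0.017 -1.   ] yang 20.4 force_f [0.08 2.96 2.37] g 0.0003 world [0.5059 0.2006 0.2345]
```

View pics/s2.png

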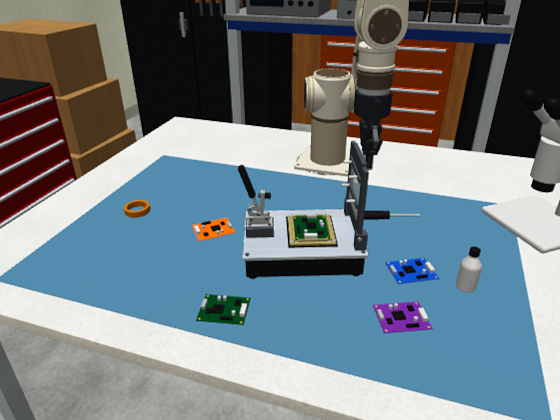

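The lid is now about upright at (357,185), and the contact force is about 4 N. I'll follow the arc next.

Request:
{"fn": "move_arm", "kwargs": {"series": [[[0.4,-1.05,-0.2,0,0,0,0],[0.4,-1.05,-0.2,0,0,0,0],[0.4,-1.05,-0.3,0,0,0,0],[0.4,-1.05,-0.4,0,0,0,0],[0.4,-1.05,-0.5,0,0,0,0]]]}}

```text
clock: 3.7
eef_pos: [0.5276, 0.1419, 0.2166]
tool_rot: [0.571, 0.821, 0.009, 0.001]
ft_force: [0.0, 1.6, 2.3]
grip_width: -0.0001
```

```bash
python3 -c "
from h import *
st(); snap('scene','s3')"
```

```text
t 3.7 F [0.0028 0.061  0.2166] zax [ 0.011  0.014 -1.   ] yang 20.3 force_f [0.56 1.48 2.32] g -0.0001 world [0.5276 0.1419 0.2166]
```

View pics/s3.png

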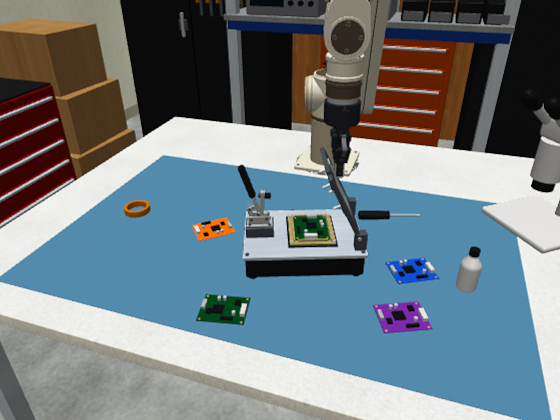

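The lid leans forward at about 1.1 rad, with the tip on its face at (340,170). I'll continue.

Request:
{"fn": "move_arm", "kwargs": {"series": [[[0.4,-1.05,-0.5,0,0,0,0],[0.4,-1.0,-0.6,0,0,0,0],[0.35,-0.9,-0.8,0,0,0,0],[0.3,-0.85,-0.9,0,0,0,0],[0.3,-0.8,-1.0,0,0,0,0]]]}}

```text
clock: 4.25
eef_pos: [0.5459, 0.09, 0.1736]
tool_rot: [0.572, 0.82, 0.007, -0.0]
ft_force: [-0.3, 1.2, 0.7]
grip_width: 0.0001
```

```bash
python3 -c "
from h import *
st()"
```

```text
t 4.25 F [0.0018 0.006  0.1736] zax [ 0.008  0.011 -1.   ] yang 20.2 force_f [0.1  1.22 0.67] g 0.0001 world [0.5459 0.09   0.1736]
```

Request:
{"fn": "move_arm", "kwargs": {"series": [[[0.2,-0.5,-1.0,0,0,0,0],[0.15,-0.4,-1.0,0,0,0,0],[0.15,-0.35,-1.0,0,0,0,0],[0.1,-0.3,-1.0,0,0,0,0],[0.1,-0.2,-1.0,0,0,0,0]]]}}

```text
clock: 4.75
eef_pos: [0.5536, 0.0691, 0.1185]
tool_rot: [0.573, 0.82, 0.006, 0.0]
ft_force: [-0.9, 0.0, 0.6]
grip_width: -0.0001
```

```bash
python3 -c "
from h import *
st(); snap('scene','s4')"
```

```text
t 4.75 F [ 0.0017 -0.0162  0.1185] zax [ 0.007  0.009 -1.   ] yang 20.1 force_f [-0.83  0.36  0.59] g -0.0001 world [0.5536 0.0691 0.1185]
```

View pics/s4.png

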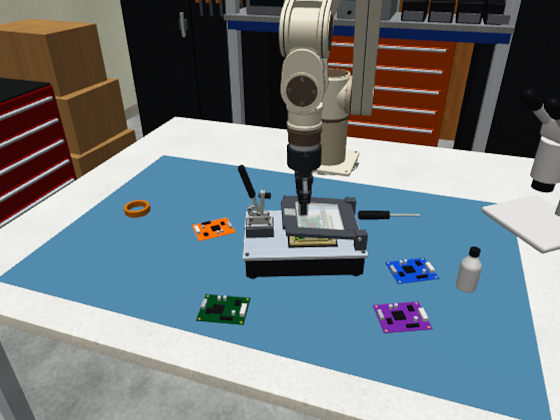

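The lid is almost down at (318,215), at roughly 0.09 rad. I'll press the rest in small steps and watch the force.

Request:
{"fn": "move_arm", "kwargs": {"series": [[[0,0,-0.3,0,0,0,0],[0,0,-0.3,0,0,0,0],[0,0,-0.2,0,0,0,0],[0,0,-0.1,0,0,0,0],[0,0,0,0,0,0,0]]]}}

```text
clock: 5.3
eef_pos: [0.5529, 0.0683, 0.1089]
tool_rot: [0.573, 0.82, 0.004, 0.001]
ft_force: [0.5, 0.2, -0.4]
grip_width: 0.0001
```

```bash
python3 -c "
from h import *
st()"
```

```text
t 5.3 F [ 0.0008 -0.0168  0.1089] zax [ 0.006  0.006 -1.   ] yang 20.1 force_f [ 0.53  0.   -0.36] g 0.0001 world [0.5529 0.0683 0.1089]
```

Request:
{"fn": "move_arm", "kwargs": {"series": [[[0,0,-0.2,0,0,0,0],[0,0,-0.1,0,0,0,0],[0,0,-0.1,0,0,0,0],[0,0,0,0,0,0,0],[0,0,0,0,0,0,0]]]}}

```text
clock: 5.8
eef_pos: [0.5534, 0.0685, 0.1078]
tool_rot: [0.572, 0.82, 0.005, 0.002]
ft_force: [-0.3, 0.5, 0.6]
grip_width: -0.0
```

```bash
python3 -c "
from h import *
st(); p,d=snap('scene','s5'); cv2.imwrite('pics/s5c.png',cv2.resize(cv2.cvtColor(p,cv2.COLOR_RGB2BGR)[130:290,220:420],None,fx=4,fy=3.7,interpolation=cv2.INTER_CUBIC))
F=(cloud('scene',d)-O)@R
F=F[~np.isnan(F[...,0])]
for y in (.06,.04,.02,0,-.02,-.04,-.055,-.063):
  for s in (-1,1):
    m=(abs(F[:,0]-s*.075)<.006)&(abs(F[:,1]-y)<.007)&(F[:,2]>.09)&(F[:,2]<.15); print(y,s,m.sum(),np.median(F[m,2]) if m.sum() else None)
"
```

```text
t 5.8 F [ 0.0014 -0.0168  0.1078] zax [ 0.01   0.005 -1.   ] yang 20.2 force_f [-0.1   0.53  0.57] g -0.0 world [0.5534 0.0685 0.1078]
0.06 -1 11 0.10922469894572617
0.06 1 20 0.10878448484396397
0.04 -1 12 0.10990035396045938
0.04 1 22 0.10934170311346575
0.02 -1 12 0.11048885133636199
0.02 1 21 0.10952045458159354
0 -1 0 None
0 1 22 0.11008034607305117
-0.02 -1 5 0.11001939057576327
-0.02 1 24 0.11056170407805693
-0.04 -1 12 0.11024605998193487
-0.04 1 26 0.11044686631056516
-0.055 -1 14 0.1109811709362945
-0.055 1 17 0.11022543990037148
-0.063 -1 3 0.11055837344705177
-0.063 1 4 0.11104031712631413
```

View pics/s5c.png

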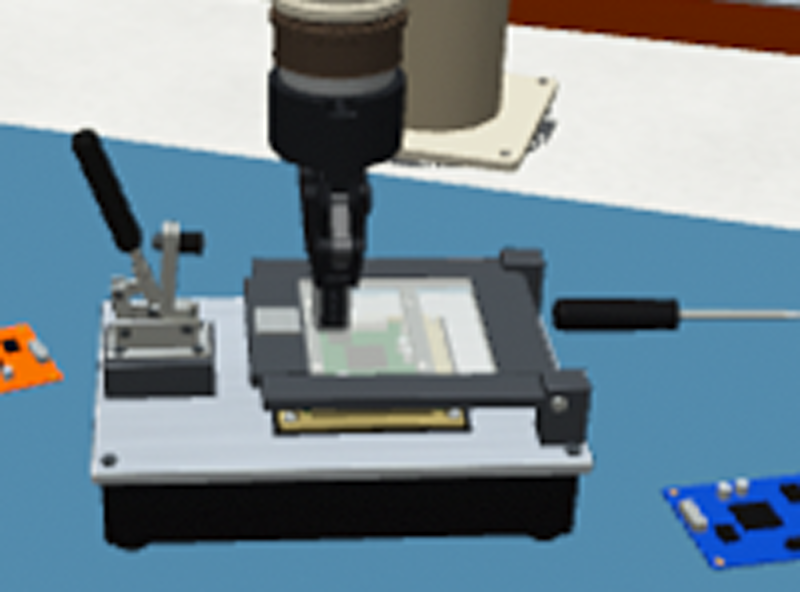

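The lid is down: the frame at (300–490, 270–380 in the crop) lies flat at about 0.016 rad, the clamp is still open, and the board is in its nest under the window. I'll now go up and over to the handle.

Request:
{"fn": "move_arm", "kwargs": {"series": [[[0,0,4.0,0,0,0,0],[0,0,5.0,0,0,0,0],[0,0,5.0,0,0,0,0],[1.45,-3.9,0,0,0,0,0],[1.45,-3.9,0,0,0,0,0]]]}}

```text
clock: 6.35
eef_pos: [0.5793, -0.0064, 0.2501]
tool_rot: [0.568, 0.823, 0.003, -0.0]
ft_force: [0.8, -0.9, -0.4]
grip_width: 0.0003
```

```bash
python3 -c "
from h import *
st(); p,d=snap('scene','s6')
F=(cloud('scene',d)-O)@R
F=F[~np.isnan(F[...,0])]
for y in (.06,.04,.02,-.02,-.04,-.055):
    m=(abs(abs(F[:,0])-.075)<.006)&(abs(F[:,1]-y)<.007)&(F[:,2]>.09)&(F[:,2]<.15); print(y,m.sum(),np.median(F[m,2]) if m.sum() else None)
"
```

```text
t 6.35 F [-0.0005 -0.096   0.2501] zax [ 0.004  0.006 -1.   ] yang 20.8 force_f [ 0.45 -1.18 -0.41] g 0.0003 world [ 0.5793 -0.0064  0.2501]
0.06 37 0.10941727973177828
0.04 38 0.10927127320792068
0.02 36 0.11021231841018958
-0.02 38 0.11024130129262
-0.04 39 0.11058313535887587
-0.055 31 0.11072984285409682
```

View pics/s6.png

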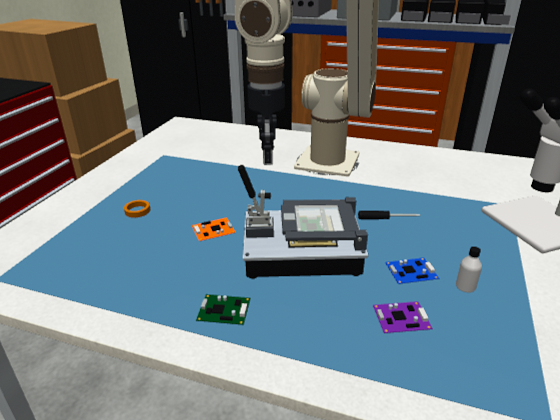

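The fingertip at (268,160) is behind the upright handle (246,180), on its hinge side. The lid has stayed down. I'll push the handle over now.

Request:
{"fn": "move_arm", "kwargs": {"series": [[[0.2,-0.55,-2.0,0,0,0,0],[0.35,-0.95,0,0,0,0,0],[0.35,-0.95,0,0,0,0,0],[0.35,-0.95,0,0,0,0,0],[0.35,-0.95,-0.2,0,0,0,0]]]}}

```text
clock: 6.9
eef_pos: [0.5995, -0.0589, 0.2287]
tool_rot: [0.571, 0.821, 0.004, 0.002]
ft_force: [-1.7, 1.2, 0.9]
grip_width: -0.0
```

```bash
python3 -c "
from h import *
st(); p,d=snap('scene','s7')
"
```

```text
t 6.9 F [-0.     -0.1522  0.2287] zax [ 0.008  0.004 -1.   ] yang 20.3 force_f [-1.2   1.76  0.92] g -0.0 world [ 0.5995 -0.0589  0.2287]
```

View pics/s7.png

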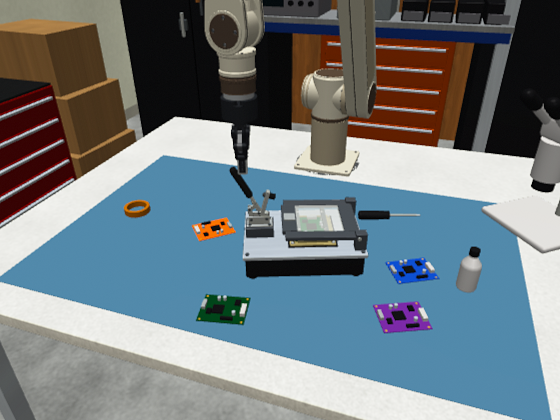

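The handle is moving (now at (240,182)) and the arm is starting to turn. I'll continue down the arc.

Request:
{"fn": "move_arm", "kwargs": {"series": [[[0.2,-0.55,-0.5,0,0,0,0],[0.2,-0.5,-0.6,0,0,0,0],[0.2,-0.45,-0.7,0,0,0,0],[0.15,-0.4,-0.8,0,0,0,0],[0.15,-0.35,-0.9,0,0,0,0]]]}}

```text
clock: 7.45
eef_pos: [0.6102, -0.083, 0.194]
tool_rot: [0.571, 0.821, 0.005, 0.004]
ft_force: [-1.0, 1.0, 1.0]
grip_width: -0.0003
```

```bash
python3 -c "
from h import *
st(); p,d=snap('scene','s8')
cv2.imwrite('pics/s8c.png',cv2.resize(cv2.cvtColor(p,cv2.COLOR_RGB2BGR)[130:290,200:400],None,fx=4,fy=3.7,interpolation=cv2.INTER_CUBIC))
"
```

```text
t 7.45 F [ 0.0017 -0.1785  0.194 ] zax [ 0.012  0.004 -1.   ] yang 20.3 force_f [-0.57  1.24  1.04] g -0.0003 world [ 0.6102 -0.083   0.194 ]
```

View pics/s8c.png

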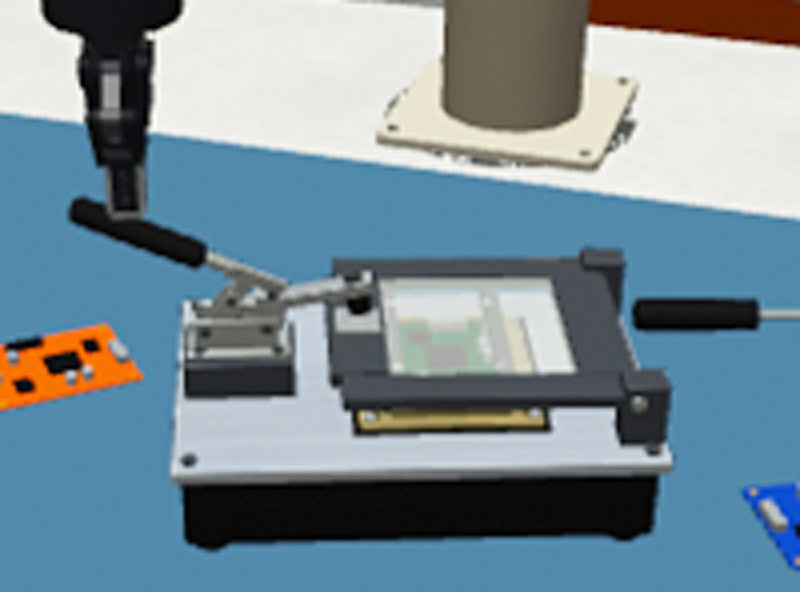

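The handle at (140,230 in the crop) is about 25° up, and the spindle is near the steel plate at (358,305). I'll keep going down.

Request:
{"fn": "move_arm", "kwargs": {"series": [[[0.1,-0.25,-0.7,0,0,0,0],[0.1,-0.2,-0.7,0,0,0,0],[0.1,-0.2,-0.6,0,0,0,0],[0.05,-0.1,-0.6,0,0,0,0],[0.05,-0.1,-0.5,0,0,0,0]]]}}

```text
clock: 8.0
eef_pos: [0.6141, -0.0942, 0.157]
tool_rot: [0.572, 0.82, 0.003, 0.003]
ft_force: [-0.5, -0.3, 0.2]
grip_width: -0.0002
```

```bash
python3 -c "
from h import *
st()
"
```

```text
t 8.0 F [ 0.0013 -0.1903  0.157 ] zax [ 0.009  0.001 -1.   ] yang 20.3 force_f [-0.61 -0.11  0.15] g -0.0002 world [ 0.6141 -0.0942  0.157 ]
```

Request:
{"fn": "move_arm", "kwargs": {"series": [[[0,0,-0.4,0,0,0,0],[0,0,-0.3,0,0,0,0],[0,0,-0.2,0,0,0,0],[0,0,-0.1,0,0,0,0],[0,0,0,0,0,0,0]]]}}

```text
clock: 8.5
eef_pos: [0.614, -0.0944, 0.1452]
tool_rot: [0.572, 0.82, 0.003, 0.003]
ft_force: [-0.1, -0.4, 1.0]
grip_width: -0.0001
```

```bash
python3 -c "
from h import *
st(); p,d=snap('scene','s9')
cv2.imwrite('pics/s9c.png',cv2.resize(cv2.cvtColor(p,cv2.COLOR_RGB2BGR)[130:290,200:400],None,fx=4,fy=3.7,interpolation=cv2.INTER_CUBIC))
"
```

```text
t 8.5 F [ 0.0011 -0.1906  0.1452] zax [ 0.008  0.001 -1.   ] yang 20.3 force_f [-0.2  -0.31  0.98] g -0.0001 world [ 0.614  -0.0944  0.1452]
```

View pics/s9c.png

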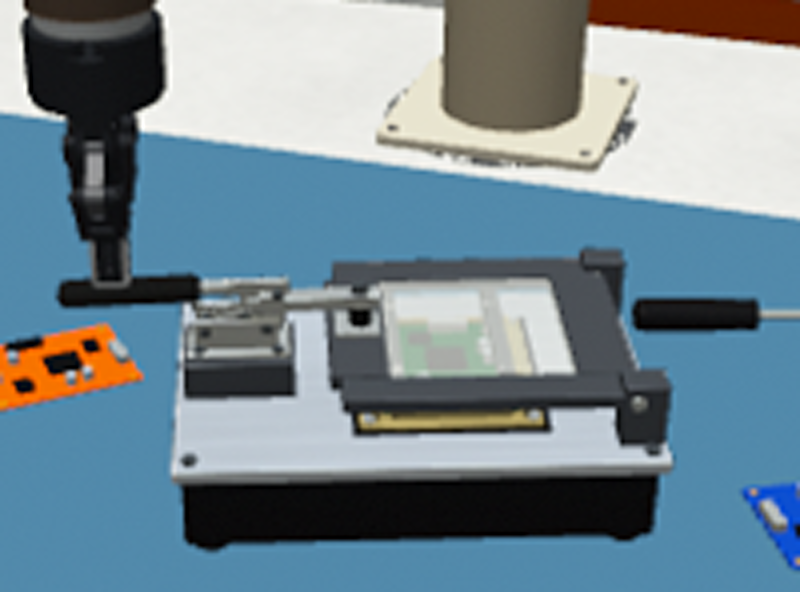

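The handle at (130,290) looks flat and the spindle is on the plate at (360,318). One more gentle press will confirm it is at the stop.

Request:
{"fn": "move_arm", "kwargs": {"series": [[[0,0,-0.2,0,0,0,0],[0,0,-0.2,0,0,0,0],[0,0,-0.2,0,0,0,0],[0,0,-0.2,0,0,0,0],[0,0,-0.2,0,0,0,0]]]}}

```text
clock: 9.05
eef_pos: [0.6145, -0.0951, 0.1425]
tool_rot: [0.572, 0.82, 0.004, 0.006]
ft_force: [-3.5, 0.4, 8.4]
grip_width: 0.0001
```

```bash
python3 -c "
from h import *
st()
"
```

```text
t 9.05 F [ 0.0014 -0.1914  0.1425] zax [ 0.015 -0.002 -1.   ] yang 20.3 force_f [-3.19  1.59  8.42] g 0.0001 world [ 0.6145 -0.0951  0.1425]
```

There are 8 N at the stop. I'll back straight up and check.

Request:
{"fn": "move_arm", "kwargs": {"series": [[[0,0,2.0,0,0,0,0],[0,0,4.0,0,0,0,0],[0,0,4.0,0,0,0,0],[0,0,4.0,0,0,0,0],[0,0,0,0,0,0,0]]]}}

```text
clock: 9.55
eef_pos: [0.6127, -0.0943, 0.2863]
tool_rot: [0.572, 0.82, 0.004, 0.006]
ft_force: [-0.5, -0.6, 0.8]
grip_width: 0.0003
```

```bash
python3 -c "
from h import *
st(); p,d=snap('scene','s10')
cv2.imwrite('pics/s10c.png',cv2.resize(cv2.cvtColor(p,cv2.COLOR_RGB2BGR)[130:290,200:400],None,fx=4,fy=3.7,interpolation=cv2.INTER_CUBIC))
F=(cloud('scene',d)-O)@R
F=F[~np.isnan(F[...,0])]
for y in (.06,.04,.02,-.02,-.04,-.055):
    m=(abs(abs(F[:,0])-.075)<.006)&(abs(F[:,1]-y)<.007)&(F[:,2]>.09)&(F[:,2]<.15); print('lid',y,m.sum(),np.median(F[m,2]) if m.sum() else None)
for y in np.arange(-.22,-.03,.012):
    m=(abs(F[:,0])<.008)&(abs(F[:,1]-y)<.006)&(F[:,2]>.1)&(F[:,2]<.2); print('h',round(y,3),m.sum(),np.percentile(F[m,2],90) if m.sum() else None)
for t in ['flux_bottle','tape_roll','screwdriver','spare_board','board']: print(t,[(np.round(x['at'],3),round(x['confidence'],2)) for x in bot.find_in('scene',t)])
"
```

```text
t 9.55 F [ 0.     -0.19    0.2863] zax [ 0.013 -0.    -1.   ] yang 20.3 force_f [-0.67 -0.41  0.8 ] g 0.0003 world [ 0.6127 -0.0943  0.2863]
lid 0.06 38 0.10850280571961679
lid 0.04 43 0.10827357945379634
lid 0.02 38 0.108596393979286
lid -0.02 38 0.10862504236702575
lid -0.04 40 0.10857969553362684
lid -0.055 27 0.10878264027558826
h -0.22 14 0.14468705742320184
h -0.208 31 0.14453844913309066
h -0.196 28 0.1456238255986968
h -0.184 29 0.14614008143175553
h -0.172 26 0.1467403058217831
h -0.16 34 0.14655439214179708
h -0.148 37 0.14647391240911958
h -0.136 34 0.1439255352517089
h -0.124 43 0.1428314847799392
h -0.112 55 0.14312304082894806
h -0.1 60 0.1424096440681512
h -0.088 54 0.14110303634648785
h -0.076 30 0.1347208268088985
h -0.064 36 0.13407339474569996
h -0.052 55 0.13757787859918807
h -0.04 56 0.13694207382556134
flux_bottle [(array([0.565, 0.447, 0.058]), 0.73)]
tape_roll [(array([ 0.508, -0.438,  0.015]), 0.76)]
screwdriver []
spare_board [(array([ 0.797, -0.036,  0.004]), 0.86)]
board [(array([0.694, 0.325, 0.005]), 0.86), (array([0.53 , 0.33 , 0.003]), 0.81), (array([ 0.52 , -0.191,  0.001]), 0.67)]
```

View pics/s10c.png

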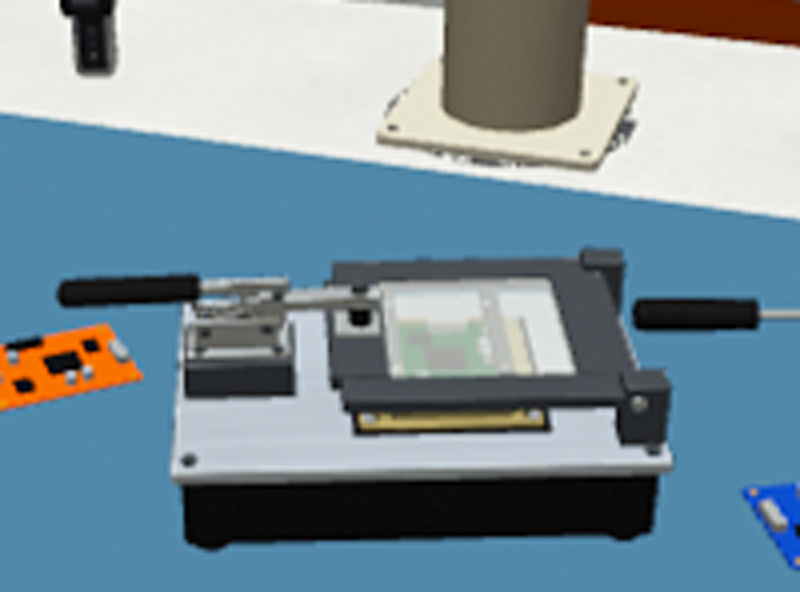

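The lid is level to within 0.3 mm and the handle lies flat with nothing touching it. The bystanders show no shift, so I'm handing it in.

```bash
python3 -c "
from h import *
bot.job_done(); st()"
```

```text
the job is handed in; nothing more can be done
the job is handed in; nothing more can be done
```

I closed the lid, clamped it and handed the job in at about 10 s of the 48 s. `job_done()` reports no verdict, so the results below come from my own checks.

**What I did:** With the shut fingers I pushed the lid from about 1.96 rad over and down onto the board; the highest force I read was about 7 N. The clamp was still open then and the lid rested at about 0.016 rad. I then pushed the clamp handle over and down to its stop, where I read about 9 N, and backed straight up clear of it.

**Last checks:**
- **Lid:** its face is level, with heights of 108.3 to 108.8 mm along its length, so it is within a few milliradians of home.
- **Handle:** it lies flat within about 0.03 rad, its top at about 146 mm, with the spindle foot on the steel plate.
- **Bystanders:** the bottle, tape roll and spare board were found within about 4 mm of where they started.

**What did not fully check out:**
- **Screwdriver:** the finder missed it in the last picture. It is visible there in the same place as before.
- **Board in its nest:** I could only see it through the window, where it looks in place; the finder did not report it in the last picture.
- **Nest depth:** I did not measure it directly; I infer it from the lid being home.
- **Fingertip at the stop:** it read 142.5 mm where about 147.5 mm was expected, and I did not find the cause. The depth picture gave the handle the right height.

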